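# Swap two watch movements between dust trays and cover them

### The arm

A 6-joint arm with a two-finger parallel gripper is mounted at the origin on the work surface. World frame = base frame: x ahead of the robot, y to its left, z up, the work surface at z = 0. Lengths are in m, angles in rad, forces in N, time in s.
With the tool pointing down it reaches from about 0.25 to 0.725 m from the base axis. Payload 4 kg.
Tool frame: the origin (TCP) lies at the very end of the fingers, on their centre line; the grasp point (between the pads) lies 19 mm behind it; z points along the fingers, y is the line along which they close (so a half turn about z gives the same grasp; the last joint's range is limited). The gripper opens to 85 mm and grips with 20 to 120 N. Pads are 22 mm wide; open, the fingers measure 114 mm over their backs; the gripper's body (76 mm by 85 mm) begins 54 mm behind the grasp point. The pads swing forward as they close: fully open they stand 13 mm farther back than shut.
Start: joints at [1.324, 0.241, 0.005, 1.335, 0, 1.571], TCP at [0.122, 0.485, 0.231] pointing down, gripper open.
Joint ranges: [-2.72, 2.72], [-1.05, 1.87], [-1.09, 1.28], [-1.99, 2.15], [-1.42, 1.44], [-3.14, 3.14]. Speed limits (rad/s): [2.79, 2.79, 3.14, 3.14, 3.14, 3.14].

### API

Orientations are given as a unit quaternion [x, y, z, w].
In Python, from workcell import bot, vision, workorder, boxes_of gives the robot as it stands.
- The arm moves only by the tool send_rows, never from a script. Its argument "motion" is text: rows parted by semicolons, each of 5 numbers parted by spaces: the closure, from -1 (fully open) to 1 (shut), so that 0 is half open, then the shift along the tool's x, y, z in cm, then the turn about the tool's z in rad. In form: claw x y z twist; .... A call has 1 to 5 rows; each row is the pose to reach, as a shift and turn from the pose commanded when the call began, along the tool's axes at that moment; what a row does not reach only later rows make up. A row lasts 1/10 s, in which the tool goes at most 50 mm and 8.59 degrees, less where a joint would pass 70% of its speed; a pose out of reach is approached as far as the arm can. A call with a gripper value outside its range is refused whole. The fingers move at their own pace and stop on an object; the grip force is fixed at half the most. Time passes only in rows, so rows that repeat a pose let the fingers close. It gives the time, the measured TCP pose, the force, the opening and the grip force at its end, in the units of the state.
- bot.get_obs(): the state, without advancing time (a new reading comes with each control period).
- vision.camera(name): name is "scene" or "side" or "wrist"; returns the picture (384x512x3 uint8, red, green, blue); there is no depth.
- vision.camera_model(name): a dict with "fov_y" (degrees; the focal length in pixels is half the picture's height over the tangent of half this angle, whatever the lens; pixels are square), "cx", "cy" (the principal point, pixels), "k1" (the pictures are not rectified: a ray, as slopes to the right and down, at radius r is drawn at 1 + k1 r^2 times it, then the intrinsics apply), "world_from_camera" (4x4, takes a point from camera to world coordinates); the wrist camera has in their place "hand_eye" (4x4, takes a point from camera to tool coordinates, whose origin is the TCP and whose axes are the flange's). Camera axes: x right, y down, z forward; pixel columns grow to the right and rows downward; lengths in m; the calibration is good to about 2 mm. A picture is of the moment at which its call begins: read the wrist's pose just before it. camera_model takes no time and is no camera call.
- workorder.job_done(): hands the job in; it is judged then, once.
Trained networks look in the newest picture that a camera, given by its name, has taken for a name from the list of things; names that differ only in an ending like _2 or _b are one class to them, and where a whole thing is asked for, a point or a joint stands for the part that bears it (a point fixed in the world has none). Each returns a list of dicts, best first, with "conf" (0 to 1); they miss things now and then, are a little off and sometimes report something else, mostly with a low value. They report only what shows in the picture. A call takes as long as a camera call.
- boxes_of(camera, target): "rect" ([centre column, centre row, width, height] in pixels, round what is visible of it).
The state is a dict: "clock": time; "joint_pos": joint angles; "joint_vel": joint speeds; "tau": joint torques, N m; "eef_pos": TCP position; "tool_rot": TCP orientation; "ft_force": force on the tool from outside, world axes, zero at the start; "ft_torque": the same for the moment, N m; "grip_width": finger opening in m; "grasp_force": force on a finger pad.
Only numpy, scipy, OpenCV 4.12 (cv2) and the standard library are available. Lean on these libraries where they do the work, as an engineer would, in place of code of your own. Each camera call takes 0.05 s, during which the arm holds its last target. There are 200 camera calls.

### The job

The two open watch movements lie on each other's dust trays, so the covers cannot go on: swap them, so that the large pocket-watch movement lies on the middle of the big tray and the small wristwatch movement on the middle of the small tray, resting one of them on the leather cushion on the way (a bare movement never goes on the bench top). Then put each clear cover over the movement on its own tray, big on big and small on small, so that it sits level inside the tray's rim. Set things down rather than drop them, keep the movements the way up they are, and leave the loupe, the screwdriver and the tweezers where they lie.

Things in the scene. Friction and masses are not known exactly. Their poses are not given: they have to be found in the camera images.
- pocket_movement_center (a point): Large pocket-watch movement, a flat brass and steel disc 50 mm in diameter and 9 mm thick with wheels and screws on its upper side (70 g). It starts on the raised table of the SMALL tray. This point is its centre, 4.5 mm above its underside; z up. Round, so it can be taken across any diameter.
- wrist_movement_center (a point): Wristwatch movement, the same kind of disc but only 30 mm in diameter and 8 mm thick (20 g). It starts on the raised table of the BIG tray. This point is its centre, 4 mm above its underside; z up. Round, so it can be taken across any diameter.
- cover_big_center (a point): Big dust cover: clear acrylic, open below, 86 mm in outer and 80 mm in inner diameter, 42 mm high, sloping in to a flat top 52 mm across, on which a pale blue mushroom knob stands 24 mm high (stem 16 mm in diameter, above 13 mm the cap 28 mm in diameter), 66 mm in all (75 g). It starts empty with its lower edge on the bench. This point is on its axis half-way up, 33 mm above its lower edge (9 mm below the foot of the knob, 33 mm below the knob's top); z up.
- cover_small_center (a point): Small dust cover: the same, 59 mm in outer and 53 mm in inner diameter, 34 mm high, flat top 32 mm across, with the same 24 mm high pale blue knob, 58 mm in all (40 g). It starts empty with its lower edge on the bench. This point is on its axis half-way up, 29 mm above its lower edge (5 mm below the foot of the knob, 29 mm below the knob's top); z up.
- tray_big: Big dust tray, fixed to the bench: a round black tray 114 mm in outer diameter. Its flat floor is 4 mm above the bench and 106 mm across, inside a rim 4 mm wide that stands 3 mm above the floor; in its middle is a round grey-topped raised table, 40 mm in diameter, top 12 mm above the bench, on which the movement lies. The big cover's edge stands on the floor around it. Origin: centre of its underside, at bench height; z up.
- tray_small: Small dust tray, fixed to the bench: a round black tray 86 mm in outer diameter. Its flat floor is 4 mm above the bench and 78 mm across, inside a rim 4 mm wide that stands 3 mm above the floor; in its middle is a round grey-topped raised table, 30 mm in diameter, top 12 mm above the bench, on which the movement lies. The small cover's edge stands on the floor around it. Origin: centre of its underside, at bench height; z up.
- cushion: Casing cushion, fixed to the bench: a round brown leather pad on an aluminium foot, 60 mm in diameter, flat top 54 mm across at 20 mm above the bench; empty at the start, it is the free spot for a movement. Origin: centre of its underside, at bench height; z up.
- loupe: Eyeglass loupe, a black cone 36 mm in diameter and 30 mm high, standing loose on the bench; to be left alone. Origin: centre of its underside.
- screwdriver: Watchmaker's screwdriver, 100 mm long and 9 mm thick, lying loose on the bench along its own x; to be left alone. Origin: on the bench under its middle.
- tweezers: Steel tweezers, 128 mm long, 16 mm wide and 8 mm high, lying loose on the bench along their own x; to be left alone. Origin: on the bench under their middle.

How it is judged:
On the way:
1. one of the two movements has been set down on the leather cushion (centre within 15 mm of the cushion's) and released (((horizontal distance between pocket_movement_center and cushion below 0.015 m and z of pocket_movement_center in the frame of cushion between 0.0225 and 0.0275 m and angle between pocket_movement_center's own z axis and vertical below 0.08 rad and linear speed of pocket_movement below 0.02 m/s and contact force between the fingers and pocket_movement below 0.05 N) or (horizontal distance between wrist_movement_center and cushion below 0.015 m and z of wrist_movement_center in the frame of cushion between 0.022 and 0.027 m and angle between wrist_movement_center's own z axis and vertical below 0.08 rad and linear speed of wrist_movement below 0.02 m/s and contact force between the fingers and wrist_movement below 0.05 N))), for 0.2 s.
At the end, for the whole second after the job is handed in: Pocket-watch movement flat on the big tray's raised table (centred within 10 mm), wristwatch movement on the small tray's (within 8 mm); each cover on its own tray's floor, level within 0.08 rad and centred within 10 mm; all at rest (horizontal distance between pocket_movement_center and tray_big below 0.01 m and z of pocket_movement_center in the frame of tray_big between 0.0145 and 0.0195 m and angle between each of pocket_movement_center, wrist_movement_center, cover_big_center, cover_small_center's own z axis and vertical below 0.08 rad and horizontal distance between wrist_movement_center and tray_small below 0.008 m and z of wrist_movement_center in the frame of tray_small between 0.014 and 0.019 m and horizontal distance between cover_big_center and tray_big below 0.0105 m and z of cover_big_center in the frame of tray_big between 0.035 and 0.04 m and horizontal distance between cover_small_center and tray_small below 0.0105 m and z of cover_small_center in the frame of tray_small between 0.031 and 0.036 m and linear speed of each of pocket_movement, wrist_movement, cover_big, cover_small below 0.02 m/s); the robot touches nothing.
It fails at once if a movement touches down on the bench top (its centre lower than 5.5 mm) (height (world z) of any of pocket_movement_center, wrist_movement_center below 0.0055 m).
It fails at once if a movement is tipped up more than 0.8 rad (angle between any of pocket_movement_center, wrist_movement_center's own z axis and vertical above 0.8 rad).
It fails at once if a movement or a cover is dropped: it falls, out of the fingers, at more than 0.75 m/s (a fall of about 30 mm) ((linear speed of pocket_movement above 0.75 m/s and contact force between the fingers and pocket_movement below 0.02 N) or (linear speed of wrist_movement above 0.75 m/s and contact force between the fingers and wrist_movement below 0.02 N) or (linear speed of cover_big above 0.75 m/s and contact force between the fingers and cover_big below 0.02 N) or (linear speed of cover_small above 0.75 m/s and contact force between the fingers and cover_small below 0.02 N)).
It fails at once if the loupe, the screwdriver or the tweezers are moved more than 30 mm (distance of any of loupe, screwdriver, tweezers from where it was at the start of the episode above 0.03 m).
It also fails if it takes over 138 s, if anything falls off the work surface, if the arm or the gripper's body presses on something with over 40 N, if the wrist force passes 120 N, or if a joint passes its speed limit or range.

## Working session

There is one attempt and no reset: what is moved stays moved. The work goes in short steps, Python scripts to look and compute and a tool call to move; the robot and the scene stay as the last step left them, time stands still between calls to the robot, and variables do not carry over. Pictures are saved under pics/ and viewed, at most 19 in all, crops included, and the job is handed in when it is done.

Besides the shell and the picture viewer there is one more tool, called by a JSON object that holds its "op" and its "data", one argument or row to a line. send_rows: Moves the arm, as the interface text tells. Its arguments: {"type":"object","properties":{"motion":{"type":"string"}},"required":["motion"]}

```bash
mkdir -p pics; ls; cat > h.py <<'E'
import numpy as np, cv2
from workcell import bot, vision, workorder, boxes_of
from scipy.spatial.transform import Rotation as R
def T_tool():
    o=bot.get_obs(); T=np.eye(4); T[:3,:3]=R.from_quat(o['tool_rot']).as_matrix(); T[:3,3]=o['eef_pos']; return T
def pose(name,T=None):
    m=vision.camera_model(name)
    return m,(T@np.array(m['hand_eye']) if name=='wrist' else np.array(m['world_from_camera']))
def pix2w(name,u,v,z,T=None):
    m,W=pose(name,T); f=192/np.tan(np.radians(m['fov_y'])/2)
    d=np.array([(u-m['cx'])/f,(v-m['cy'])/f]); s=d.copy()
    for _ in range(20): s=d/(1+m['k1']*(s@s))
    r=W[:3,:3]@np.array([s[0],s[1],1]); c=W[:3,3]
    return c+r*(z-c[2])/r[2]
def w2pix(name,P,T=None):
    m,W=pose(name,T); f=192/np.tan(np.radians(m['fov_y'])/2)
    p=(np.array(P)-W[:3,3])@W[:3,:3]; s=p[...,:2]/p[...,2:]
    k=1+m['k1']*(s**2).sum(-1,keepdims=True)
    return s*k*f+[m['cx'],m['cy']]
def snap(name,fn):
    im=vision.camera(name); cv2.imwrite('pics/'+fn,im[:,:,::-1]); return im
E
python3 - <<'E'
from h import *
o=bot.get_obs(); print(o['eef_pos'],o['tool_rot'],o['grip_width'])
T=T_tool()
ims=[snap(n,n+'0.png') for n in('scene','side','wrist')]
cv2.imwrite('pics/both0.png',np.vstack([np.hstack(ims[:2]),])[:,:,::-1]) 
zs=dict(pocket_movement_center=.0165,wrist_movement_center=.016,cover_big_center=.033,cover_small_center=.029,tray_big=.006,tray_small=.006,cushion=.015,loupe=.015,screwdriver=.004,tweezers=.004)
for n in('scene','side','wrist'):
    m,W=pose(n,T); print(n,m['fov_y'],m['k1'],W[:3,3].round(3),W[:3,2].round(2))
    for k,z in zs.items():
        for b in boxes_of(n,k)[:2]:
            if b['conf']>.3: r=b['rect']; print(' ',k,round(b['conf'],2),np.round(r),pix2w(n,r[0],r[1],z,T)[:2].round(4))
print(bot.get_obs()['clock'])
E
```

```text
pics
[0.1219961  0.48423185 0.23042753] [ 1.23076962e-01  9.92396587e-01 -1.03133560e-03 -1.12304143e-04] 0.08554223551296827
scene 57.89463971475625 0.03536336273427358 [0.909 0.541 0.528] [-0.46 -0.68 -0.57]
  pocket_movement_center 0.76 [356. 263.  26.  20.] [0.4558 0.2424]
  wrist_movement_center 0.65 [231. 228.  13.  16.] [0.6137 0.0135]
  cover_big_center 0.86 [291. 307.  50.  54.] [0.6398 0.2646]
  cover_small_center 0.58 [277. 201.  24.  29.] [ 0.4754 -0.0007]
  tray_big 0.67 [230. 233.  50.  33.] [0.6202 0.019 ]
  tray_small 0.64 [353. 265.  42.  31.] [0.4531 0.2361]
  cushion 0.7 [174. 182.  25.  14.] [ 0.6476 -0.2313]
  screwdriver 0.54 [230. 230.  15.  16.] [0.6119 0.0068]
  tweezers 0.73 [211. 201.  46.  18.] [ 0.5967 -0.1171]
side 54.34164117311666 -0.06284067599991312 [ 0.43  -0.601  0.654] [ 0.13  0.7  -0.7 ]
  pocket_movement_center 0.51 [211. 146.  18.  12.] [0.4637 0.2398]
  wrist_movement_center 0.41 [331. 286.  32.  28.] [ 0.6485 -0.2473]
  cover_big_center 0.65 [268. 136.  29.  29.] [0.6239 0.233 ]
  cover_big_center 0.37 [209. 147.  20.  12.] [0.4586 0.2144]
  cover_small_center 0.71 [223. 208.  23.  36.] [ 0.4673 -0.015 ]
  tray_big 0.75 [283. 198.  44.  37.] [0.6171 0.0122]
  tray_small 0.53 [210. 150.  30.  18.] [0.4612 0.2347]
  tray_small 0.36 [330. 288.  30.  30.] [ 0.6489 -0.2447]
  cushion 0.59 [332. 287.  30.  30.] [ 0.6497 -0.2499]
  loupe 0.81 [233. 298.  22.  23.] [ 0.4583 -0.237 ]
  screwdriver 0.39 [255. 175.  30.   8.] [0.5661 0.1088]
  tweezers 0.7 [286. 239.  61.  12.] [ 0.5929 -0.1079]
wrist 70.19055311445356 -0.06154300161618962 [0.049 0.503 0.374] [ 0.29 -0.07 -0.95]
1.65
```

View pics/scene0.png

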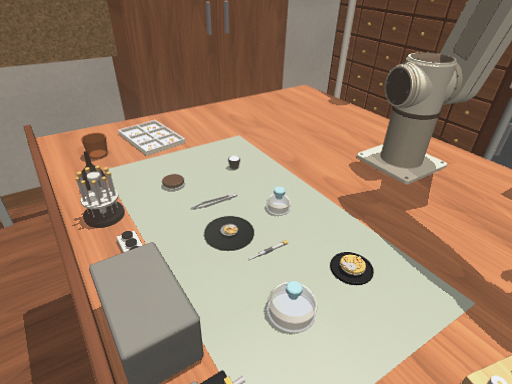

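View pics/side0.png

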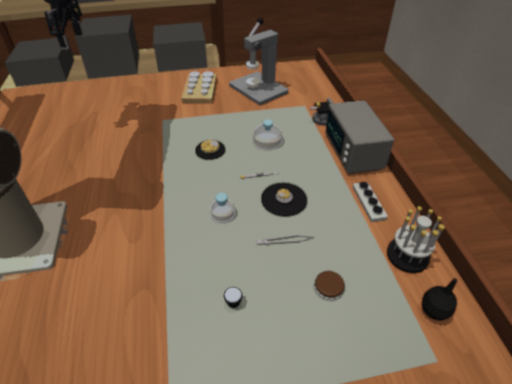

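Both views show all ten things on the mat: pocket movement near scene (352,264), wrist movement (230,230), big cover (292,307), small cover (278,203), cushion (174,182). The boxes agree with this to about 1–2 cm. I'll square the tool up with the world and look from above.

{"op": "send_rows", "data": {
  "motion": "-1 0 0 -2 -0.12; -1 0 0 -5 -0.2463; -1 0 0 -5 -0.2463"
}}

```text
clock: 1.95
eef_pos: [0.1227, 0.4868, 0.2853]
tool_rot: [-0.0, 1.0, 0.004, 0.001]
ft_force: [-0.6, 0.1, 1.2]
grip_width: 0.0852
grasp_force: 0.0
```

{"op": "send_rows", "data": {
  "motion": "-1 -4 -3 0 0; -1 -8 -6 0 0; -1 -12 -9 0 0; -1 -16 -12 0 0; -1 -20 -15 0 0"
}}

```text
clock: 2.45
eef_pos: [0.3232, 0.3333, 0.2809]
tool_rot: [0.0, 1.0, 0.0, -0.0]
ft_force: [1.6, 0.8, 0.4]
grip_width: 0.0855
grasp_force: 0.0
```

{"op": "send_rows", "data": {
  "motion": "-1 -3 -4 0 0; -1 -6 -8 0 0; -1 -9 -12 0 0; -1 -9 -12 0 0; -1 -9 -12 0 0"
}}

```text
clock: 2.95
eef_pos: [0.4124, 0.2136, 0.2808]
tool_rot: [0.002, 1.0, 0.0, -0.0]
ft_force: [0.0, -0.2, 0.3]
grip_width: 0.0853
grasp_force: 0.0
```

```bash
cat > look.py <<'E'
from h import *
import sys
T=T_tool(); im=snap('wrist',sys.argv[1])
print(T[:3,3].round(4),T[:3,:3].round(3).tolist())
zs=dict(pocket_movement_center=.0165,wrist_movement_center=.016,cover_big_center=.033,cover_small_center=.029,tray_big=.006,tray_small=.006,cushion=.015)
for k,z in zs.items():
    for b in boxes_of('wrist',k)[:1]:
        if b['conf']>.3: r=b['rect']; print(' ',k,round(b['conf'],2),np.round(r),pix2w('wrist',r[0],r[1],z,T)[:2].round(4))
E
python3 look.py w1.png
```

```text
[0.4124 0.2136 0.2808] [[-1.0, 0.005, -0.001], [0.005, 1.0, 0.0], [0.001, 0.0, -1.0]]
  pocket_movement_center 0.57 [275. 196.  34.  29.] [0.4622 0.2448]
  cover_big_center 0.67 [281. 290.  52.  49.] [0.6244 0.2567]
  cover_small_center 0.83 [117. 198.  43.  49.] [0.4607 0.0012]
  tray_big 0.98 [133. 270.  44.  36.] [ 0.6014 -0.0031]
  tray_small 0.65 [274. 194.  54.  53.] [0.4622 0.2447]
  cushion 0.62 [ 18. 290.  31.  32.] [ 0.645  -0.2325]
```

View pics/w1.png

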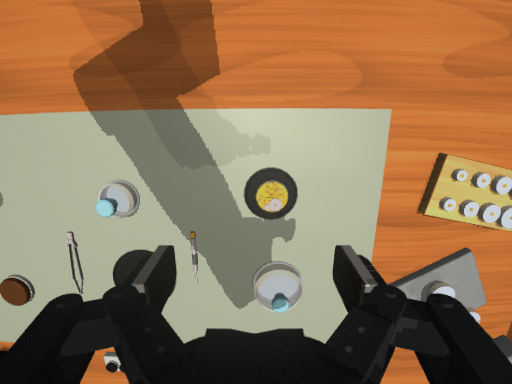

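The wrist view shows the small tray and pocket movement at (272,195), the big cover at (278,287), the small cover at (118,199) and the cushion at (16,290). Box accuracy is only about 5 mm, so I'll go closer to each target and fit circles.

{"op": "send_rows", "data": {
  "motion": "-1 -3 -4 0 0; -1 -6 -8 0 0; -1 -9 -12 0 0; -1 -12 -16 1 0; -1 -14 -20 4 0"
}}

```text
clock: 3.85
eef_pos: [0.5537, 0.0171, 0.246]
tool_rot: [-0.0, 1.0, 0.0, 0.004]
ft_force: [2.0, 0.6, -0.1]
grip_width: 0.0856
grasp_force: 0.0
```

{"op": "send_rows", "data": {
  "motion": "-1 0 0 4 0; -1 0 0 4 0; -1 0 0 4 0"
}}

```text
clock: 4.15
eef_pos: [0.5494, 0.0188, 0.2039]
tool_rot: [-0.0, 1.0, 0.0, -0.001]
ft_force: [0.0, 0.2, 0.6]
grip_width: 0.0855
grasp_force: 0.0
```

```bash
python3 look.py w2.png
```

```text
[0.5494 0.0188 0.2039] [[-1.0, -0.0, -0.002], [-0.0, 1.0, 0.0], [0.002, 0.0, -1.0]]
  pocket_movement_center 0.74 [442. 105.  46.  47.] [0.4625 0.2422]
  wrist_movement_center 0.74 [254. 228.  26.  21.] [0.6199 0.018 ]
  cover_big_center 0.78 [429. 234.  73.  60.] [0.6225 0.2443]
  cover_small_center 0.84 [232. 107.  52.  58.] [ 0.4679 -0.0064]
  tray_big 0.89 [253. 222.  87.  82.] [0.6158 0.0165]
  tray_small 0.89 [435. 106.  64.  74.] [0.4635 0.2404]
  cushion 0.92 [ 73. 244.  44.  45.] [ 0.646 -0.234]
```

View pics/w2.png

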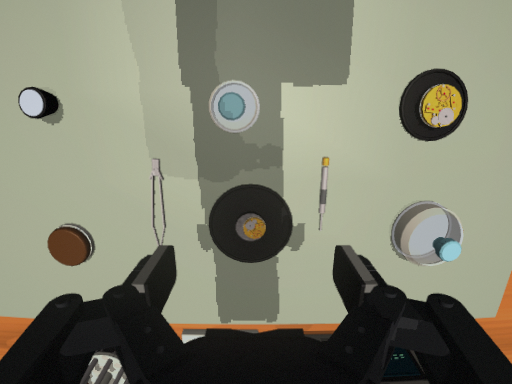

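This view shows everything: big tray at (251,223) with the wrist movement at about (251,227), small tray at (434,104) with the pocket movement at (441,105), and the cushion at (70,244). Next I'll fit outlines.

```bash
cat >> h.py <<'E'
def circ(mask,name,z,T,near,maxd=25):
    """biggest blob near pixel -> hull -> world circle (x,y,diam mm)"""
    cs,_=cv2.findContours(mask.astype(np.uint8),cv2.RETR_EXTERNAL,cv2.CHAIN_APPROX_NONE)
    best=None
    for c in cs:
        h=cv2.convexHull(c); M=cv2.moments(h)
        if M['m00']<60: continue
        ctr=np.array([M['m10'],M['m01']])/M['m00']
        if np.hypot(*(ctr-near))<maxd and (best is None or M['m00']>best[0]): best=(M['m00'],h)
    if best is None: return None
    P=np.array([pix2w(name,*p[0],z,T)[:2] for p in best[1]],np.float32)
    (x,y),(a,b),_=cv2.fitEllipse(P*1000)
    return np.round([x,y,a,b],1)
E
python3 - <<'E'
from h import *
im=cv2.imread('pics/w2.png')
T=T_tool(); hsv=cv2.cvtColor(im,cv2.COLOR_BGR2HSV); V=im.max(2); S=hsv[...,1]; H=hsv[...,0]
black=V<45
print('Tbig',circ(black,'wrist',.007,T,(251,223)))
print('Tsmall',circ(black,'wrist',.007,T,(434,104)))
print('cush',circ((S>120)&(H<20)&(V>40),'wrist',.02,T,(70,244)))
for n,p,z in (('wrist',(251,227),.02),('pocket',(441,105),.021)):
    for t in(50,70,90): print(n,t,circ((S>t)&(H>8)&(H<32)&(V>90),'wrist',z,T,p))
print('small knob',circ((S>40)&(H>85)&(H<110)&(V>90),'wrist',.055,T,(232,106)))
print('big knob',circ((S>40)&(H>85)&(H<110)&(V>120),'wrist',.062,T,(448,248)))
a=cv2.resize(im[170:280,195:310],None,fx=3.4,fy=3.4,interpolation=2);b=cv2.resize(im[50:160,390:505],None,fx=3.4,fy=3.4,interpolation=2)
cv2.imwrite('pics/c2.png',np.hstack([a,b]))
E
```

```text
Tbig [622.1  12.7 111.6 114. ]
Tsmall [464.6 238.1  84.1  87.2]
cush [ 649.5 -239.5   56.    61.8]
wrist 50 [620.2  17.8  29.9  32.2]
wrist 70 [620.3  18.   29.7  31.1]
wrist 90 [620.6  18.   29.3  30.2]
pocket 50 [465.2 238.2  49.6  52. ]
pocket 70 [465.2 238.5  49.4  51.5]
pocket 90 [465.  239.3  49.1  49.8]
small knob [469.1  -5.5  26.9  27.2]
big knob [633.8 257.1  27.4  28.4]
```

View pics/c2.png

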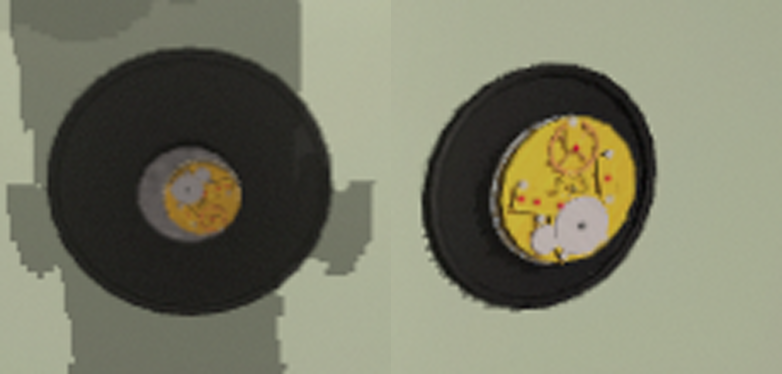

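The fitted diameters match the known sizes: wrist movement (620,18), pocket movement (465,238.5), big tray (622,13), small tray (464.5,238), cushion (649.5,−239.5). I'll take the wrist movement first.

{"op": "send_rows", "data": {
  "motion": "-0.2 -3.5 0 3 0; -0.2 -7.1 -0.1 6 0; -0.2 -7.1 -0.1 10 0; -0.2 -7.1 -0.1 14 0; -0.2 -7.1 -0.1 14 0"
}}

```text
clock: 5.05
eef_pos: [0.6161, 0.0171, 0.0576]
tool_rot: [0.0, 1.0, -0.0, -0.006]
ft_force: [-2.1, -0.1, -0.4]
grip_width: 0.0511
grasp_force: 0.0
```

{"op": "send_rows", "data": {
  "motion": "-0.1 0 0 0 0; -0.1 0 0 0 0; -0.1 0 0 0 0"
}}

```text
clock: 5.35
eef_pos: [0.6233, 0.0172, 0.0673]
tool_rot: [0.0, 1.0, 0.0, 0.003]
ft_force: [-0.3, 0.4, 0.6]
grip_width: 0.0471
grasp_force: 0.0
```

{"op": "send_rows", "data": {
  "motion": "-0.1 0 0 0 0; -0.1 0 0 0 0; -0.1 0 0 0 0; -0.1 0 0 0 0"
}}

```text
clock: 5.75
eef_pos: [0.6212, 0.0171, 0.0642]
tool_rot: [0.0, 1.0, -0.0, 0.0]
ft_force: [-0.6, 0.4, 0.8]
grip_width: 0.0471
grasp_force: 0.0
```

```bash
python3 - <<'E'
from h import *
for i in range(2):
    T=T_tool();im=snap('wrist',f'w3{i}.png'); print(T[:3,3].round(4))
    hsv=cv2.cvtColor(im,cv2.COLOR_BGR2HSV); V=im.max(2); S=hsv[...,1]; H=hsv[...,0]
    r=w2pix('wrist',[.6203,.018,.02],T)
    print(r,circ((S>70)&(H>8)&(H<32)&(V>90),'wrist',.02,T,r,60))
E
```

```text
[0.6212 0.0171 0.0642]
[256.11141944 217.84627454] None
[0.6211 0.0171 0.064 ]
[256.11781965 218.02210669] None
```

View pics/w30.png

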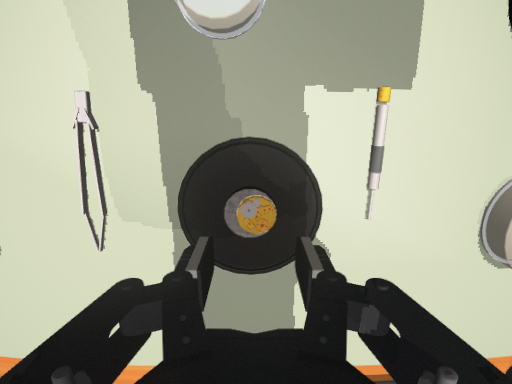

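The movement shows at (257,215), and I predicted (256,218), so it is centred between the fingers. Going down and closing.

{"op": "send_rows", "data": {
  "motion": "-0.1 0 0 2 0; -0.1 0.1 0.1 3.5 0; -0.1 0.1 0.1 4.5 0; -0.1 0.1 0.1 5 0; -0.1 0.1 0.1 5 0"
}}

```text
clock: 6.35
eef_pos: [0.6196, 0.0181, 0.0131]
tool_rot: [0.0, 1.0, -0.0, -0.001]
ft_force: [0.9, -0.9, -0.7]
grip_width: 0.0469
grasp_force: 0.0
```

{"op": "send_rows", "data": {
  "motion": "-0.1 0 0 0 0; -0.1 0 0 0 0; -0.1 0 0 0 0; -0.1 0 0 0 0; -0.1 0 0 0 0"
}}

```text
clock: 6.85
eef_pos: [0.6203, 0.0181, 0.0142]
tool_rot: [0.0, 1.0, -0.0, 0.0]
ft_force: [0.5, 0.6, 0.0]
grip_width: 0.0472
grasp_force: 0.0
```

{"op": "send_rows", "data": {
  "motion": "0.3 0 0 0 0; 0.5 0 0 0 0; 0.5 0 0 0 0; 0.5 0 0 0 0; 0.5 0 0 0 0"
}}

```text
clock: 7.35
eef_pos: [0.6203, 0.0181, 0.0145]
tool_rot: [0.0, 1.0, 0.0, 0.0]
ft_force: [-1.2, -0.5, 5.6]
grip_width: 0.0264
grasp_force: 59.0
```

Gripped, though the width of 26 mm is below the 30 mm I expected. I'll lift a little and look.

{"op": "send_rows", "data": {
  "motion": "0.5 0 0 -1 0; 0.5 0 0 -2 0; 0.5 0 0 -3 0; 0.5 0 0 -3 0; 0.5 0 0 -3 0"
}}

```text
clock: 7.85
eef_pos: [0.6206, 0.0181, 0.0445]
tool_rot: [0.0, 1.0, 0.0, 0.001]
ft_force: [-0.1, -0.4, -0.0]
grip_width: 0.0264
grasp_force: 59.0
```

```bash
python3 - <<'E'
from h import *
im=snap('wrist','w4.png'); s=snap('scene','s4.png')
print(T_tool()[:3,3],bot.get_obs()['grip_width'])
a=cv2.resize(im[150:330,160:360],None,fx=2,fy=2,interpolation=2);b=cv2.resize(s[180:260,180:280],None,fx=4,fy=4,interpolation=2)[:360]
b=cv2.resize(b,(400,360))
cv2.imwrite('pics/c4.png',np.hstack([a,b])[:,:,::-1])
E
```

```text
[0.61980128 0.01813362 0.04361567] 0.026088390877476355
```

View pics/c4.png

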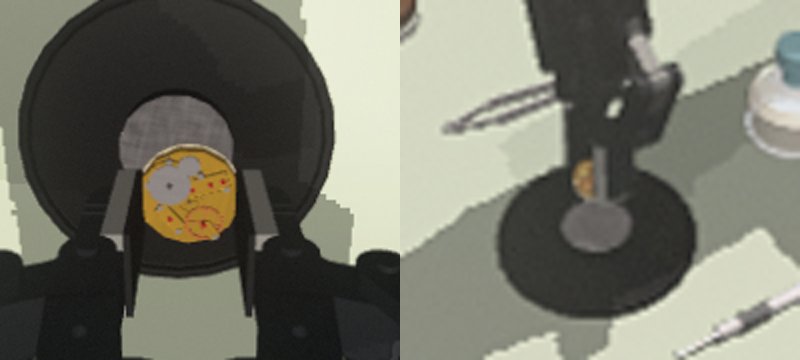

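The movement is held and clear of the table, perhaps pitched a little. Now to the cushion, with a look above it.

{"op": "send_rows", "data": {
  "motion": "0.5 0 -2 -2 0; 0.5 -0.5 -5.5 -4 0; 0.5 -1 -9.5 -4 0; 0.5 -1.5 -13.5 -4 0; 0.5 -2 -17.5 -4 0"
}}

```text
clock: 8.45
eef_pos: [0.6398, -0.1581, 0.0836]
tool_rot: [-0.0, 1.0, 0.0, -0.0]
ft_force: [0.8, 0.3, -0.9]
grip_width: 0.0262
grasp_force: 59.1
```

{"op": "send_rows", "data": {
  "motion": "0.5 -0.5 -3.5 0 0; 0.5 -0.9 -6.5 0 0; 0.5 -0.9 -8.25 0 0; 0.5 -0.9 -8.25 0 0; 0.5 -0.9 -8.25 0 0"
}}

```text
clock: 8.95
eef_pos: [0.6485, -0.2386, 0.0833]
tool_rot: [0.0, 1.0, 0.001, -0.001]
ft_force: [-0.1, 0.6, -0.3]
grip_width: 0.0262
grasp_force: 59.1
```

{"op": "send_rows", "data": {
  "motion": "0.5 0 0 0 0; 0.5 0 0 0 0; 0.5 0 0 0 0; 0.5 0 0 0 0"
}}

```text
clock: 9.35
eef_pos: [0.6492, -0.2385, 0.0842]
tool_rot: [-0.0, 1.0, 0.0, 0.0]
ft_force: [0.3, -0.9, -0.5]
grip_width: 0.0265
grasp_force: 59.1
```

```bash
cat > tilt.py <<'E'
from h import *
from scipy.optimize import least_squares
import sys
def tilt(im,T,r0,rad,guess):
    hsv=cv2.cvtColor(im,cv2.COLOR_RGB2HSV); V=im.max(2); S=hsv[...,1]; H=hsv[...,0]
    m=((S>90)&(H>8)&(H<32)&(V>90))
    yy,xx=np.mgrid[:384,:512]; m&=np.hypot(xx-r0[0],yy-r0[1])<45
    m=cv2.morphologyEx(m.astype(np.uint8),cv2.MORPH_OPEN,np.ones((3,3)))
    p=np.argwhere(m)[:,::-1].astype(np.int32); h=cv2.convexHull(p)[:,0].astype(float)
    a=np.linspace(0,2*np.pi,361)
    def f(q):
        c=rad*np.c_[np.cos(a),np.sin(a),0*a]@R.from_euler('xy',q[3:]).as_matrix().T+q[:3]
        P=w2pix('wrist',c,T)
        return cv2_d(h,P)
    def cv2_d(h,P):
        return np.array([cv2.pointPolygonTest(P.astype(np.float32).reshape(-1,1,2),tuple(x),True) for x in h])
    s=least_squares(f,np.r_[guess,0,0],loss='soft_l1',diff_step=1e-3,x_scale=[.01,.01,.01,.1,.1])
    return s.x.round(4),np.abs(s.fun).mean().round(2),len(p)
if __name__=='__main__':
    T=T_tool(); im=snap('wrist','w5.png'); print(T[:3,3].round(4),bot.get_obs()['grip_width'])
    g=T[:3,3]+[0,0,.006]; r=w2pix('wrist',g,T)
    print(g,r,tilt(im,T,r,.015,g))
    hsv=cv2.cvtColor(im,cv2.COLOR_RGB2HSV); V=im.max(2); S=hsv[...,1]; H=hsv[...,0]
    n=w2pix('wrist',[.6495,-.2395,.02],T); print(n)
    print('cush',circ((S>120)&(H<12)&(V>20),'wrist',.02,T,n,50))
    a=cv2.resize(im[100:330,140:380],None,fx=2.5,fy=2.5,interpolation=2); cv2.imwrite('pics/c5.png',a[:,:,::-1])
E
python3 tilt.py
```

```text
[ 0.6492 -0.2385  0.0842] 0.026030329378270073
[ 0.64918834 -0.23847079  0.09015013] [255.17559462 252.26776116] (array([ 0.6299, -0.2419,  0.1148,  0.5173, -0.0189]), np.float64(0.44), 1471)
[253.56721535 210.04174295]
cush None
```

View pics/c5.png

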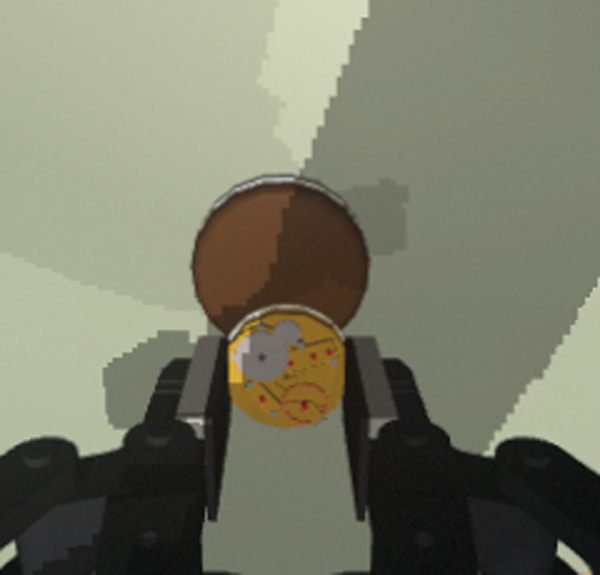

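The disc is held essentially level and is lined up with the cushion, which shows at (252,206) against my prediction of (254,210). Lowering and releasing gently.

{"op": "send_rows", "data": {
  "motion": "0.5 0 0 2 0; 0.5 0 0 4 0; 0.5 0 0 5.3 0; 0.5 0 0 5.8 0; 0.5 0 0 5.8 0"
}}

```text
clock: 9.9
eef_pos: [0.6484, -0.2391, 0.025]
tool_rot: [0.0, 1.0, 0.0, -0.001]
ft_force: [0.7, 0.1, -0.5]
grip_width: 0.0258
grasp_force: 59.1
```

{"op": "send_rows", "data": {
  "motion": "0.5 0 0 0 0; 0.5 0 0 0 0; 0.5 0 0 0 0; 0.5 0 0 0.15 0; 0.5 0 0 0.3 0"
}}

```text
clock: 10.4
eef_pos: [0.6492, -0.2395, 0.0233]
tool_rot: [0.0, 1.0, -0.0, 0.0]
ft_force: [0.8, 0.7, -0.8]
grip_width: 0.026
grasp_force: 59.1
```

{"op": "send_rows", "data": {
  "motion": "0.5 0 0 0 0; 0.5 0 0 0 0; 0.5 0 0 0 0; 0.5 0 0 0 0"
}}

```text
clock: 10.8
eef_pos: [0.649, -0.2394, 0.0229]
tool_rot: [0.0, 1.0, 0.0, 0.0]
ft_force: [0.3, -0.2, 0.3]
grip_width: 0.0265
grasp_force: 59.1
```

{"op": "send_rows", "data": {
  "motion": "0.5 0 0 0.05 0; 0.3 0 0 0.05 0; 0.1 0 0 0.05 0; -0.1 0 0 0.05 0; -0.1 0 0 0 0"
}}

```text
clock: 11.3
eef_pos: [0.649, -0.2393, 0.0229]
tool_rot: [0.0, 1.0, 0.0, -0.0]
ft_force: [-0.7, 0.5, 0.0]
grip_width: 0.0468
grasp_force: 0.0
```

{"op": "send_rows", "data": {
  "motion": "-0.2 0 0 0 0; -0.2 0 0 0 0; -0.2 0 0 -2 0; -0.2 0 0 -5 0; -0.2 0 0 -8 0"
}}

```text
clock: 11.8
eef_pos: [0.6484, -0.2391, 0.1031]
tool_rot: [0.0, 1.0, 0.0, -0.001]
ft_force: [-0.2, -0.3, 0.3]
grip_width: 0.0511
grasp_force: 0.0
```

{"op": "send_rows", "data": {
  "motion": "-0.2 1 3 -3 0; -1 4 6 -6 0; -1 7 10 -9 0; -1 10 14 -11 0; -1 12 18 -11 0"
}}

```text
clock: 12.3
eef_pos: [0.533, -0.0655, 0.2153]
tool_rot: [0.001, 1.0, -0.0, 0.003]
ft_force: [0.3, 0.4, 0.1]
grip_width: 0.0854
grasp_force: 0.0
```

{"op": "send_rows", "data": {
  "motion": "-1 0 5 0 0; -1 0 9 0 0; -1 0 13 0 0; -1 0 17 0 0; -1 0 17 0 0"
}}

```text
clock: 12.8
eef_pos: [0.5326, 0.1085, 0.2124]
tool_rot: [-0.003, 1.0, 0.001, 0.0]
ft_force: [0.5, -0.7, -0.2]
grip_width: 0.0854
grasp_force: 0.0
```

{"op": "send_rows", "data": {
  "motion": "-1 0 0 0 0; -1 0 0 0 0; -1 0 0 0 0; -1 0 0 0 0; -1 0 0 0 0"
}}

```text
clock: 13.3
eef_pos: [0.533, 0.1031, 0.2122]
tool_rot: [0.001, 1.0, -0.0, 0.0]
ft_force: [-1.0, 0.1, 0.2]
grip_width: 0.0856
grasp_force: 0.0
```

```bash
python3 - <<'E'
from h import *
T=T_tool(); im=snap('wrist','w6.png'); print(T[:3,3].round(4))
hsv=cv2.cvtColor(im,cv2.COLOR_RGB2HSV); V=im.max(2); S=hsv[...,1]; H=hsv[...,0]
def go(n,m,z,c,d=40):
    r=w2pix('wrist',np.r_[c,z],T); print(n,r.round(),circ(m,'wrist',z,T,r,d))
br=(S>70)&(H>8)&(H<32)&(V>90)
go('Tbig',V<45,.007,[.622,.0127]); go('Tsmall',V<45,.007,[.4646,.238])
go('pocket',br,.021,[.465,.2385]); go('wrist',(S>90)&(H>15)&(H<32)&(V>90),.028,[.6495,-.2395])
bl=(S>40)&(H>85)&(H<110)&(V>90)
go('sk',bl,.055,[.469,-.0055]); go('bk',bl,.062,[.634,.257])
s=snap('side','s6.png'); a=cv2.resize(s[265:310,305:355],(500,450),interpolation=2); cv2.imwrite('pics/c6.png',a[:,:,::-1])
E
```

```text
[0.533  0.1031 0.2122]
Tbig [190. 235.] None
Tsmall [363. 119.] [461.9 239.3  77.5  77.6]
pocket [368. 119.] [462.9 239.1  49.2  49.9]
wrist [ 16. 257.] [ 646.1 -237.7   30.7   32.1]
sk [154. 124.] [467.1  -5.5  26.7  28. ]
bk [379. 262.] [628.6 255.2  24.   31.7]
```

View pics/c6.png

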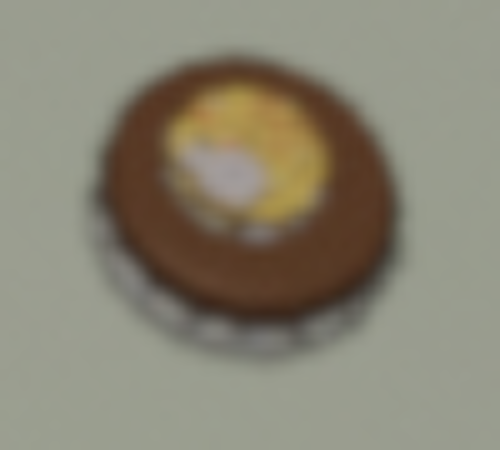

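The wrist movement lies flat on the cushion, well within it. Now the pocket movement at about (464,239).

{"op": "send_rows", "data": {
  "motion": "-0.7 2 4 0 0; -0.7 4 8 1 0; -0.7 6 11 4 0; -0.7 6.9 13.57 8 0; -0.7 6.9 13.57 12 0"
}}

```text
clock: 13.9
eef_pos: [0.4634, 0.2429, 0.0919]
tool_rot: [-0.002, 1.0, 0.001, 0.001]
ft_force: [1.0, -0.4, -0.2]
grip_width: 0.073
grasp_force: 0.0
```

{"op": "send_rows", "data": {
  "motion": "-0.7 0 0 3 0; -0.7 0 0 3 0; -0.7 0 0 3 0; -0.7 0 0 3 0; -0.7 0 0 3 0"
}}

```text
clock: 14.4
eef_pos: [0.4657, 0.2403, 0.0644]
tool_rot: [0.001, 1.0, 0.001, 0.002]
ft_force: [0.9, 0.0, 0.5]
grip_width: 0.0723
grasp_force: 0.0
```

```bash
python3 - <<'E'
from h import *
T=T_tool(); im=snap('wrist','w7.png'); print(T[:3,3].round(4),bot.get_obs()['grip_width'])
hsv=cv2.cvtColor(im,cv2.COLOR_RGB2HSV); V=im.max(2); S=hsv[...,1]; H=hsv[...,0]
br=((S>70)&(H>15)&(H<32)&(V>90))
r=w2pix('wrist',[.464,.2388,.021],T); print(r,circ(br,'wrist',.021,T,r,60))
cv2.imwrite('pics/c7.png',im[:,:,::-1])
E
```

```text
[0.4657 0.2403 0.0644] 0.07286689826041415
[252.76027554 216.94826949] [462.  240.1  48.7  49.5]
```

View pics/c7.png

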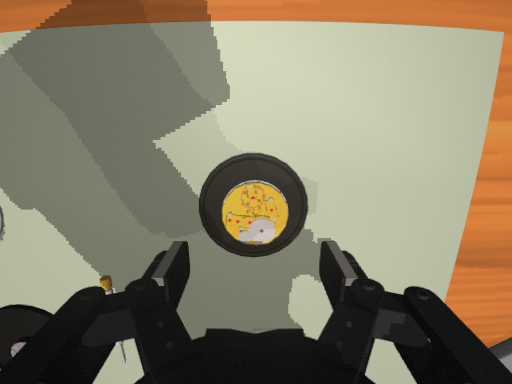

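The movement at (255,212) is centred between the fingers. Going down and gripping.

{"op": "send_rows", "data": {
  "motion": "-0.7 0.25 0 2 0; -0.7 0.25 0 3.5 0; -0.7 0.25 0 4.5 0; -0.7 0.25 0 5.3 0; -0.7 0.25 0 5.3 0"
}}

```text
clock: 14.95
eef_pos: [0.4611, 0.2395, 0.0086]
tool_rot: [0.0, 1.0, -0.0, -0.001]
ft_force: [0.0, -0.5, 0.3]
grip_width: 0.0724
grasp_force: 0.0
```

{"op": "send_rows", "data": {
  "motion": "-0.7 0 0 0 0; -0.7 0 0 0 0; -0.7 0 0 0 0; -0.7 0 0 0 0; -0.7 0 0 0 0"
}}

```text
clock: 15.45
eef_pos: [0.4616, 0.2398, 0.0094]
tool_rot: [0.0, 1.0, 0.0, 0.0]
ft_force: [-0.2, -0.0, -0.6]
grip_width: 0.0724
grasp_force: 0.0
```

{"op": "send_rows", "data": {
  "motion": "-0.5 0 0 0 0; -0.3 0 0 0 0; 0 0 0 0 0; 0 0 0 0 0; 0 0 0 0 0"
}}

```text
clock: 15.95
eef_pos: [0.4615, 0.2398, 0.0098]
tool_rot: [0.0, 1.0, 0.0, 0.0]
ft_force: [-1.8, -0.0, 4.9]
grip_width: 0.047
grasp_force: 60.9
```

{"op": "send_rows", "data": {
  "motion": "0.1 0 0 0 0; 0.1 0 0 -1 0; 0.1 0 0 -2.5 0; 0.1 0 0 -4 0; 0.1 0 0 -6 0"
}}

```text
clock: 16.45
eef_pos: [0.4608, 0.2394, 0.0694]
tool_rot: [0.0, 1.0, -0.0, -0.001]
ft_force: [-0.4, -0.1, -1.2]
grip_width: 0.0471
grasp_force: 61.7
```

{"op": "send_rows", "data": {
  "motion": "0.1 -1.5 -2 0 0; 0.1 -4 -5 0 0; 0.1 -6.5 -9 0 0; 0.1 -9 -12 0 0; 0.1 -11 -15 0 0"
}}

```text
clock: 16.95
eef_pos: [0.5727, 0.0882, 0.0696]
tool_rot: [0.0, 1.0, 0.0, 0.0]
ft_force: [0.0, 0.1, -0.7]
grip_width: 0.047
grasp_force: 61.8
```

{"op": "send_rows", "data": {
  "motion": "0.1 -2.5 -3 0 0; 0.1 -4 -5.5 0 0; 0.1 -5 -7.7 0 0; 0.1 -5 -7.7 0 0; 0.1 -5 -7.7 0 0"
}}

```text
clock: 17.45
eef_pos: [0.6211, 0.0122, 0.0691]
tool_rot: [0.001, 1.0, 0.0, -0.0]
ft_force: [-0.4, 0.4, -0.6]
grip_width: 0.0469
grasp_force: 61.8
```

{"op": "send_rows", "data": {
  "motion": "0.1 0 0 0 0; 0.1 0 0 0 0; 0.1 0 0 0 0; 0.1 0 0 0 0"
}}

```text
clock: 17.85
eef_pos: [0.6211, 0.0134, 0.0694]
tool_rot: [-0.0, 1.0, 0.0, 0.0]
ft_force: [0.4, 0.6, -0.8]
grip_width: 0.0475
grasp_force: 61.8
```

```bash
python3 - <<'E'
from h import *
T=T_tool(); im=snap('wrist','w8.png'); print(T[:3,3].round(4),bot.get_obs()['grip_width'])
V=im.max(2); r=w2pix('wrist',[.622,.0127,.007],T); print(r)
cv2.imwrite('pics/c8.png',cv2.resize(im[90:340,120:400],None,fx=2,fy=2)[:,:,::-1])
hsv=cv2.cvtColor(im,cv2.COLOR_RGB2HSV)
# grey table fit
a=np.linspace(0,6.283,60)
for n,rad,z in(('rim',.057,.007),('table',.02,.012)): 
    P=w2pix('wrist',np.c_[.622+rad*np.cos(a),.0127+rad*np.sin(a),0*a+z],T); print(n,P.min(0).round(),P.max(0).round())
s=snap('scene','s8.png'); cv2.imwrite('pics/c8s.png',s[:,:,::-1])
E
```

```text
[0.6211 0.0134 0.0694] 0.04736677888293613
[253.97404921 211.45696255]
rim [183. 139.] [325. 273.]
table [228. 189.] [279. 237.]
```

View pics/c8.png

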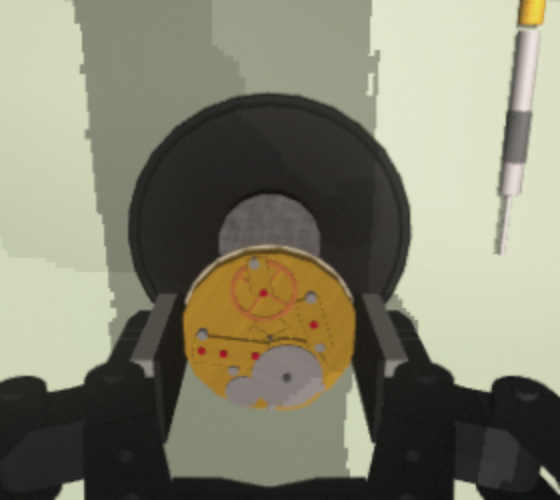

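The pocket movement is held level. The tray rim spans columns 184–325 with its top at row 136, matching the prediction to about 1.5 mm. Lowering.

{"op": "send_rows", "data": {
  "motion": "0.1 0 0 2 0; 0.1 0 0 4 0; 0.1 0 0 5.2 0; 0.1 0 0 5.7 0; 0.1 0 0 5.7 0"
}}

```text
clock: 18.45
eef_pos: [0.6208, 0.0127, 0.0115]
tool_rot: [0.0, 1.0, -0.0, -0.001]
ft_force: [0.1, -0.2, -0.2]
grip_width: 0.0474
grasp_force: 61.8
```

{"op": "send_rows", "data": {
  "motion": "0.1 0 0 0 0; 0.1 0 0 0 0; 0.1 0 0 0 0; 0.1 0 0 0.1 0; 0.1 0 0 0.2 0"
}}

```text
clock: 18.95
eef_pos: [0.6215, 0.0127, 0.0105]
tool_rot: [0.0, 1.0, 0.0, 0.0]
ft_force: [-0.3, -0.4, -0.1]
grip_width: 0.0474
grasp_force: 61.8
```

{"op": "send_rows", "data": {
  "motion": "0.1 0 0 0 0; 0.1 0 0 0 0; 0.1 0 0 0 0; 0.1 0 0 0 0"
}}

```text
clock: 19.35
eef_pos: [0.6213, 0.0126, 0.0102]
tool_rot: [0.0, 1.0, -0.0, -0.0]
ft_force: [-0.9, -0.6, -1.2]
grip_width: 0.0472
grasp_force: 61.8
```

{"op": "send_rows", "data": {
  "motion": "0.1 0 0 0.05 0; -0.1 0 0 0.05 0; -0.3 0 0 0.05 0; -0.6 0 0 0.05 0; -0.6 0 0 0 0"
}}

```text
clock: 19.85
eef_pos: [0.6213, 0.0127, 0.0102]
tool_rot: [0.0, 1.0, -0.0, -0.0]
ft_force: [-0.6, 0.7, 0.4]
grip_width: 0.0685
grasp_force: 0.0
```

{"op": "send_rows", "data": {
  "motion": "-0.6 0 0 0 0; -0.6 0 0 -2 0; -0.6 0 0 -5 0; -0.6 0 0 -9 0; -0.6 0 0 -9 0"
}}

```text
clock: 20.35
eef_pos: [0.6257, 0.0128, 0.1068]
tool_rot: [0.0, 1.0, 0.0, 0.006]
ft_force: [1.4, 0.1, 1.3]
grip_width: 0.0683
grasp_force: 0.0
```

{"op": "send_rows", "data": {
  "motion": "-0.1 0 -3 0 0; -0.1 -0.5 -7.5 0 0; -0.1 -1.3 -12 0 0; -0.1 -2 -16.5 0 0; -0.1 -2.7 -21 0 0"
}}

```text
clock: 20.85
eef_pos: [0.6482, -0.1989, 0.0998]
tool_rot: [0.0, 1.0, 0.0, -0.0]
ft_force: [0.5, 0.7, 0.6]
grip_width: 0.0469
grasp_force: 0.0
```

{"op": "send_rows", "data": {
  "motion": "-0.1 0 -2.5 1 0; -0.1 0 -4.3 3 0; -0.1 0 -4.3 3 0; -0.1 0 -4.3 3 0; -0.1 0 -4.3 3 0"
}}

```text
clock: 21.35
eef_pos: [0.6487, -0.2393, 0.0709]
tool_rot: [-0.0, 1.0, 0.0, 0.0]
ft_force: [0.3, 0.3, 0.6]
grip_width: 0.0472
grasp_force: 0.0
```

{"op": "send_rows", "data": {
  "motion": "-0.1 0 0 0 0; -0.1 0 0 0 0; -0.1 0 0 0 0; -0.1 0 0 0 0"
}}

```text
clock: 21.75
eef_pos: [0.6485, -0.24, 0.0706]
tool_rot: [-0.0, 1.0, -0.0, 0.0]
ft_force: [0.6, -0.7, -0.6]
grip_width: 0.0472
grasp_force: 0.0
```

```bash
python3 - <<'E'
from h import *
T=T_tool(); im=snap('wrist','w9.png'); print(T[:3,3].round(4),bot.get_obs()['grip_width'])
hsv=cv2.cvtColor(im,cv2.COLOR_RGB2HSV); V=im.max(2); S=hsv[...,1]; H=hsv[...,0]
br=((S>70)&(H>15)&(H<32)&(V>90))
r=w2pix('wrist',[.649,-.2395,.028],T); print(r,circ(br,'wrist',.028,T,r,60))
for b in boxes_of('wrist','wrist_movement_center')[:1]: print(b, pix2w('wrist',*b['rect'][:2],.024,T))
s=snap('scene','s9.png'); cv2.imwrite('pics/c9.png',np.hstack([cv2.resize(im[130:300,170:340],(390,390)),cv2.resize(s[190:270,180:280],(400,390),interpolation=2)])[:,:,::-1])
E
```

```text
[ 0.6485 -0.24    0.0706] 0.04704113709971832
[255.58297929 220.40565188] [ 646.5 -239.8   29.3   30.9]
```

View pics/c9.png

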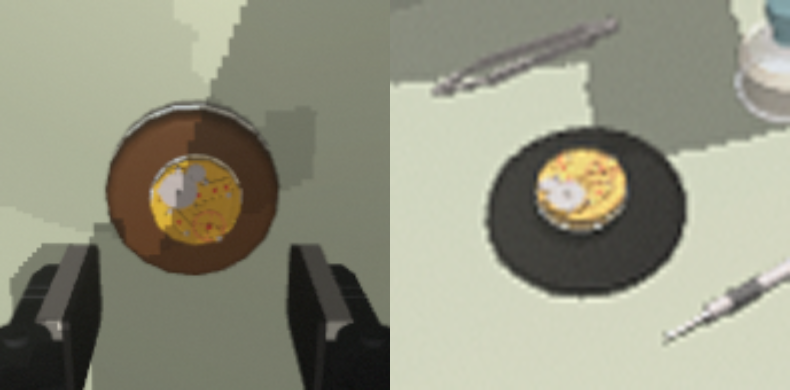

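The pocket movement lies centred on the big tray. The wrist movement is on the cushion, centred between the fingers. I'll pick it up and carry it to the small tray.

{"op": "send_rows", "data": {
  "motion": "-0.1 0.1 0 2 0; -0.1 0.1 0 3.8 0; -0.1 0.1 0 4.75 0; -0.1 0.1 0 4.75 0; -0.1 0.1 0 4.75 0"
}}

```text
clock: 22.4
eef_pos: [0.6474, -0.2405, 0.023]
tool_rot: [0.0, 1.0, -0.0, 0.0]
ft_force: [0.2, 0.1, -0.3]
grip_width: 0.0469
grasp_force: 0.0
```

{"op": "send_rows", "data": {
  "motion": "-0.1 0 0 0 0; -0.1 0 0 0 0; -0.1 0 0 0 0; -0.1 0 0 0 0; -0.1 0 0 0 0"
}}

```text
clock: 22.9
eef_pos: [0.6473, -0.2404, 0.0229]
tool_rot: [0.0, 1.0, -0.0, 0.0]
ft_force: [-0.7, -1.1, -0.8]
grip_width: 0.0466
grasp_force: 0.0
```

{"op": "send_rows", "data": {
  "motion": "0.2 0 0 0 0; 0.5 0 0 0 0; 0.5 0 0 0 0; 0.5 0 0 0 0; 0.5 0 0 0 0"
}}

```text
clock: 23.4
eef_pos: [0.6474, -0.2405, 0.0232]
tool_rot: [0.0, 1.0, -0.0, 0.0]
ft_force: [-0.0, -0.1, 4.4]
grip_width: 0.0261
grasp_force: 59.0
```

{"op": "send_rows", "data": {
  "motion": "0.5 0 0 -1 0; 0.5 0 0 -3 0; 0.5 0 0 -5 0; 0.5 0 0 -7 0; 0.5 1 3 -9 0"
}}

```text
clock: 23.9
eef_pos: [0.6378, -0.2134, 0.1133]
tool_rot: [0.002, 1.0, -0.001, 0.001]
ft_force: [-0.2, 0.4, 0.5]
grip_width: 0.0263
grasp_force: 59.1
```

{"op": "send_rows", "data": {
  "motion": "0.5 1.3 4 0 0; 0.5 2.8 8 0 0; 0.5 4.3 12 0 0; 0.5 5.8 16 0 0; 0.5 7.3 20 0 0"
}}

```text
clock: 24.4
eef_pos: [0.5635, -0.0089, 0.113]
tool_rot: [0.0, 1.0, 0.0, 0.0]
ft_force: [-0.1, 0.1, 0.6]
grip_width: 0.0257
grasp_force: 59.1
```

{"op": "send_rows", "data": {
  "motion": "0.5 1.5 4 0 0; 0.5 3.3 8 0 0; 0.5 5.1 12 0 0; 0.5 6.9 16 0 0; 0.5 8.5 20 0 0"
}}

```text
clock: 24.9
eef_pos: [0.4783, 0.1911, 0.1131]
tool_rot: [0.0, 1.0, 0.0, 0.0]
ft_force: [0.9, 0.3, -1.0]
grip_width: 0.026
grasp_force: 59.1
```

{"op": "send_rows", "data": {
  "motion": "0.5 0.9 2.5 0 0; 0.5 1.6 4.8 2 0; 0.5 1.6 4.8 5 0; 0.5 1.6 4.8 5 0; 0.5 1.6 4.8 5 0"
}}

```text
clock: 25.4
eef_pos: [0.4629, 0.2374, 0.0627]
tool_rot: [0.0, 1.0, -0.001, -0.001]
ft_force: [0.4, -0.1, -0.1]
grip_width: 0.0259
grasp_force: 59.1
```

{"op": "send_rows", "data": {
  "motion": "0.5 0 0 0 0; 0.5 0 0 0 0; 0.5 0 0 0 0; 0.5 0 0 0 0; 0.5 0 0 0 0"
}}

```text
clock: 25.9
eef_pos: [0.4637, 0.2376, 0.0631]
tool_rot: [0.0, 1.0, 0.0, 0.0]
ft_force: [0.5, 0.0, -1.4]
grip_width: 0.0264
grasp_force: 59.1
```

```bash
python3 - <<'E'
from h import *
T=T_tool(); im=snap('wrist','w10.png'); print(T[:3,3].round(4),bot.get_obs()['grip_width'])
a=np.linspace(0,6.283,60)
for n,rad,z in(('rim',.043,.007),('table',.015,.012)): 
    P=w2pix('wrist',np.c_[.463+rad*np.cos(a),.239+rad*np.sin(a),0*a+z],T); print(n,P.min(0).round(),P.max(0).round())
cv2.imwrite('pics/c10.png',cv2.resize(im[90:340,120:400],None,fx=2,fy=2)[:,:,::-1])
E
```

```text
[0.4637 0.2376 0.0631] 0.026529742628407963
rim [201. 157.] [312. 261.]
table [237. 196.] [276. 233.]
```

View pics/c10.png

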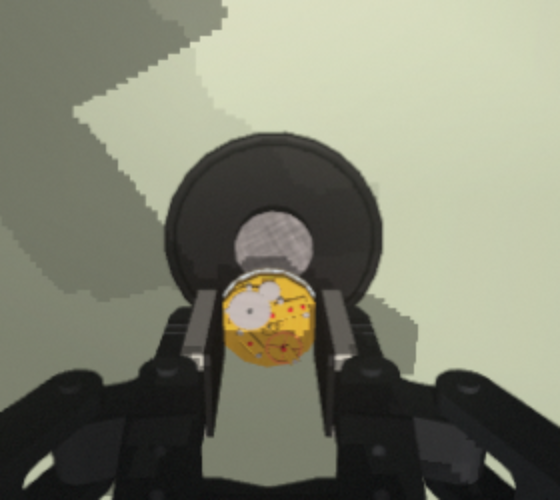

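Rim columns 202–311 with the top at row 156 match (463,239). Lowering and releasing the wrist movement.

{"op": "send_rows", "data": {
  "motion": "0.5 0.1 0.15 1.5 0; 0.5 0.1 0.15 3 0; 0.5 0.1 0.15 4.2 0; 0.5 0.1 0.15 4.6 0; 0.5 0.1 0.15 4.6 0"
}}

```text
clock: 26.45
eef_pos: [0.4621, 0.239, 0.0162]
tool_rot: [0.0, 1.0, -0.0, -0.001]
ft_force: [0.4, -0.6, 0.4]
grip_width: 0.0264
grasp_force: 59.2
```

{"op": "send_rows", "data": {
  "motion": "0.5 0 0 0 0; 0.5 0 0 0 0; 0.5 0 0 0.1 0; 0.5 0 0 0.2 0; 0.5 0 0 0.2 0"
}}

```text
clock: 26.95
eef_pos: [0.4628, 0.2394, 0.0152]
tool_rot: [0.0, 1.0, 0.0, 0.0]
ft_force: [0.5, -0.4, 2.5]
grip_width: 0.0259
grasp_force: 59.4
```

{"op": "send_rows", "data": {
  "motion": "0.5 0 0 0 0; 0.5 0 0 0 0; 0.5 0 0 0 0; 0.5 0 0 0 0"
}}

```text
clock: 27.35
eef_pos: [0.4627, 0.2394, 0.0151]
tool_rot: [0.0, 1.0, 0.0, 0.0]
ft_force: [0.3, -0.4, 5.8]
grip_width: 0.026
grasp_force: 59.8
```

{"op": "send_rows", "data": {
  "motion": "0.5 0 0 0 0; 0.3 0 0 0 0; 0.1 0 0 0 0; -0.1 0 0 0 0; -0.1 0 0 0 0"
}}

```text
clock: 27.85
eef_pos: [0.4621, 0.2391, 0.0143]
tool_rot: [0.0, 1.0, -0.0, -0.0]
ft_force: [0.0, 0.1, -0.3]
grip_width: 0.0472
grasp_force: 0.0
```

{"op": "send_rows", "data": {
  "motion": "-0.1 0 0 0 0; -0.1 0 0 -2 0; -0.1 0 0 -5 0; -0.1 0 0 -9 0; -0.1 0 -3 -12 0"
}}

```text
clock: 28.35
eef_pos: [0.4635, 0.2116, 0.1369]
tool_rot: [-0.002, 1.0, 0.001, 0.001]
ft_force: [-0.1, -0.4, 1.3]
grip_width: 0.0469
grasp_force: 0.0
```

{"op": "send_rows", "data": {
  "motion": "-0.1 0 -4.5 0 0; -0.1 0 -9 0 0; -0.1 0 -13 0 0; -0.1 0 -17 0 0; -0.1 0 -21.4 0 0"
}}

```text
clock: 28.85
eef_pos: [0.4621, -0.0061, 0.1349]
tool_rot: [-0.0, 1.0, 0.0, 0.0]
ft_force: [0.7, 0.5, 0.7]
grip_width: 0.0471
grasp_force: 0.0
```

{"op": "send_rows", "data": {
  "motion": "-0.1 0 0 0 0; -0.1 0 0 0 0; -0.1 0 0 0 0; -0.1 0 0 0 0; -0.1 0 0 0 0"
}}

```text
clock: 29.35
eef_pos: [0.4623, -0.0036, 0.1346]
tool_rot: [-0.001, 1.0, 0.0, -0.0]
ft_force: [-0.1, -0.4, -1.0]
grip_width: 0.0474
grasp_force: 0.0
```

```bash
python3 - <<'E'
from h import *
T=T_tool(); im=snap('wrist','w11.png'); print(T[:3,3].round(4),bot.get_obs()['grip_width'])
hsv=cv2.cvtColor(im,cv2.COLOR_RGB2HSV); V=im.max(2); S=hsv[...,1]; H=hsv[...,0]
bl=(S>40)&(H>85)&(H<110)&(V>80)
r=w2pix('wrist',[.468,-.0055,.056],T); print(r,circ(bl,'wrist',.056,T,r,60))
for nm,z in(('cover_small_center',.0),):
  for b in boxes_of('wrist',nm)[:1]: print(b)
a=np.linspace(0,6.283,60)
P=w2pix('wrist',np.c_[.468+.0295*np.cos(a),-.0055+.0295*np.sin(a),0*a],T); print(P.min(0).round(),P.max(0).round())
s=snap('side','s11.png')
cv2.imwrite('pics/c11.png',np.hstack([cv2.resize(im[90:340,130:380],(390,390)),cv2.resize(s[130:170,190:230],(390,390),interpolation=2)])[:,:,::-1])
E
```

```text
[ 0.4623 -0.0036  0.1346] 0.04728039934708094
[252.55188786 210.16537908] [466.5  -5.3  26.9  29.2]
{'rect': [254.4, 194.9, 56.0, 66.8], 'conf': 0.59}
[225. 165.] [281. 218.]
```

View pics/c11.png

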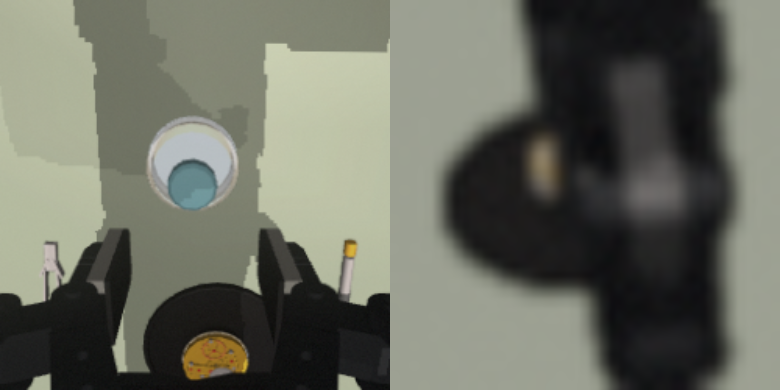

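The knob is at (466.5,−5.3). Grasping it.

{"op": "send_rows", "data": {
  "motion": "-0.1 -0.4 -0.15 3 0; -0.1 -0.4 -0.15 6 0; -0.1 -0.4 -0.15 8.5 0; -0.1 -0.4 -0.15 9.6 0; -0.1 -0.4 -0.15 9.6 0"
}}

```text
clock: 30.0
eef_pos: [0.4649, -0.006, 0.0373]
tool_rot: [0.0, 1.0, 0.0, -0.002]
ft_force: [-1.0, -0.3, -0.2]
grip_width: 0.0468
grasp_force: 0.0
```

{"op": "send_rows", "data": {
  "motion": "-0.1 0 0 0 0; -0.1 0 0 0 0; -0.1 0 0 0 0; -0.1 0 0 0 0; -0.1 0 0 0 0"
}}

```text
clock: 30.5
eef_pos: [0.4666, -0.0063, 0.0392]
tool_rot: [0.0, 1.0, -0.0, 0.001]
ft_force: [-0.4, -1.0, -0.9]
grip_width: 0.0471
grasp_force: 0.0
```

{"op": "send_rows", "data": {
  "motion": "0.1 0 0 0 0; 0.3 0 0 0 0; 0.6 0 0 0 0; 0.6 0 0 0 0; 0.6 0 0 0 0"
}}

```text
clock: 31.0
eef_pos: [0.4665, -0.0062, 0.039]
tool_rot: [0.0, 1.0, 0.0, 0.0]
ft_force: [-0.7, 0.5, 3.9]
grip_width: 0.0257
grasp_force: 58.8
```

{"op": "send_rows", "data": {
  "motion": "0.6 0 0 -1 0; 0.6 0 0 -2.5 0; 0.6 0 0 -4 0; 0.6 0 0 -5.5 0; 0.6 0 2 -6 0"
}}

```text
clock: 31.5
eef_pos: [0.4674, 0.0125, 0.1006]
tool_rot: [0.002, 1.0, -0.0, 0.001]
ft_force: [0.1, 1.4, -0.4]
grip_width: 0.0249
grasp_force: 59.0
```

{"op": "send_rows", "data": {
  "motion": "0.6 0 3 0 0; 0.6 0 7 0 0; 0.6 0 11 0 0; 0.6 0.2 15 0 0; 0.6 0.3 19 0 0"
}}

```text
clock: 32.0
eef_pos: [0.4631, 0.2051, 0.0991]
tool_rot: [0.0, 1.0, -0.0, 0.0]
ft_force: [0.9, -0.3, -0.2]
grip_width: 0.0253
grasp_force: 59.0
```

{"op": "send_rows", "data": {
  "motion": "0.6 0 2 0 0; 0.6 0 3.5 0 0; 0.6 0 3.5 0 0; 0.6 0 3.5 0 0; 0.6 0 3.5 0 0"
}}

```text
clock: 32.5
eef_pos: [0.4633, 0.2374, 0.0986]
tool_rot: [0.001, 1.0, -0.0, -0.0]
ft_force: [0.5, -0.0, -0.4]
grip_width: 0.0251
grasp_force: 59.1
```

{"op": "send_rows", "data": {
  "motion": "0.6 0 0 0 0; 0.6 0 0 0 0; 0.6 0 0 0 0; 0.6 0 0 0 0; 0.6 0 0 0 0"
}}

```text
clock: 33.0
eef_pos: [0.4635, 0.2386, 0.0987]
tool_rot: [0.0, 1.0, 0.0, 0.0]
ft_force: [-0.9, -0.1, -0.5]
grip_width: 0.0254
grasp_force: 59.1
```

```bash
python3 - <<'E'
from h import *
T=T_tool(); im=snap('wrist','w12.png'); print(T[:3,3].round(4),bot.get_obs()['grip_width'])
a=np.linspace(0,6.283,60)
def pr(n,c,rad,z):
    P=w2pix('wrist',np.c_[c[0]+rad*np.cos(a),c[1]+rad*np.sin(a),0*a+z],T); print(n,(P.min(0)-[120,60]).round(1)*2,(P.max(0)-[120,60]).round(1)*2)
pr('rim',(.463,.239),.043,.007); pr('mov',(.463,.239),.015,.02); pr('cov edge',T[:2,3],.0295,T[2,3]-.039); pr('covtop',T[:2,3],.016,T[2,3]-.005)
cv2.imwrite('pics/c12.png',cv2.resize(im[60:340,120:400],None,fx=2,fy=2)[:,:,::-1])
E
```

```text
[0.4635 0.2386 0.0987] 0.025501809284096587
rim [175.2 182.2] [365.6 363.6]
mov [235.6 253. ] [305.4 319.2]
cov edge [188.  243.8] [351.8 395.8]
covtop [217.  317.2] [323.4 413. ]
```

View pics/c12.png

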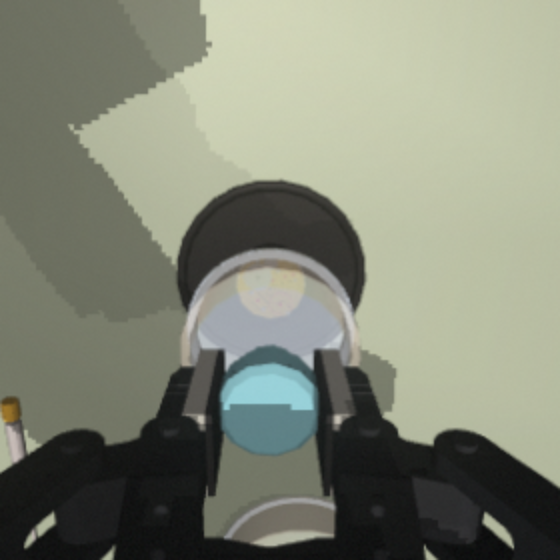

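The small cover is held level. Its edge (182–358) and the rim (178–366) are centred as predicted. Lowering.

{"op": "send_rows", "data": {
  "motion": "0.6 0 0.05 1.5 0; 0.6 0 0.05 3 0; 0.6 0 0.05 4.3 0; 0.6 0 0.05 5.2 0; 0.6 0 0.05 5.4 0"
}}

```text
clock: 33.55
eef_pos: [0.4626, 0.2389, 0.0436]
tool_rot: [0.0, 1.0, -0.001, -0.001]
ft_force: [-0.6, -1.2, -0.5]
grip_width: 0.025
grasp_force: 59.1
```

{"op": "send_rows", "data": {
  "motion": "0.6 0 0 0 0; 0.6 0 0 0 0; 0.6 0 0 0.1 0; 0.6 0 0 0.15 0; 0.6 0 0 0.15 0"
}}

```text
clock: 34.05
eef_pos: [0.4636, 0.2393, 0.0434]
tool_rot: [0.0, 1.0, 0.0, 0.0]
ft_force: [-0.0, -0.1, -0.8]
grip_width: 0.0253
grasp_force: 59.1
```

{"op": "send_rows", "data": {
  "motion": "0.6 0 0 0 0; 0.6 0 0 0 0; 0.6 0 0 0 0; 0.6 0 0 0 0"
}}

```text
clock: 34.45
eef_pos: [0.4634, 0.2392, 0.0432]
tool_rot: [0.0, 1.0, 0.0, -0.0]
ft_force: [0.3, 0.2, 0.2]
grip_width: 0.0253
grasp_force: 59.1
```

{"op": "send_rows", "data": {
  "motion": "0.6 0 0 0.05 0; 0.4 0 0 0.05 0; 0.2 0 0 0.05 0; -0.1 0 0 0.05 0; -0.1 0 0 0 0"
}}

```text
clock: 34.95
eef_pos: [0.4633, 0.2391, 0.043]
tool_rot: [0.0, 1.0, -0.0, -0.0]
ft_force: [0.7, 0.4, -0.4]
grip_width: 0.0469
grasp_force: 0.0
```

{"op": "send_rows", "data": {
  "motion": "-0.1 0 0 0 0; -0.1 0 0 -2 0; -0.1 0 0 -5 0; -0.1 0 0 -9 0; -0.1 0 0 -10.5 0"
}}

```text
clock: 35.45
eef_pos: [0.4653, 0.2402, 0.152]
tool_rot: [0.0, 1.0, 0.001, 0.003]
ft_force: [1.1, 0.9, -0.1]
grip_width: 0.0469
grasp_force: 0.0
```

{"op": "send_rows", "data": {
  "motion": "-0.1 -4 0.2 0 0; -0.1 -8 0.5 0 0; -0.1 -12 1 0 0; -0.1 -14 1.5 0 0; -0.1 -14 1.5 0 0"
}}

```text
clock: 35.95
eef_pos: [0.6057, 0.2542, 0.147]
tool_rot: [0.001, 1.0, 0.0, 0.0]
ft_force: [0.1, 0.2, -0.3]
grip_width: 0.0471
grasp_force: 0.0
```

{"op": "send_rows", "data": {
  "motion": "-0.1 0 0 0 0; -0.1 0 0 0 0; -0.1 0 0 0 0; -0.1 0 0 0 0; -0.1 0 0 0 0"
}}

```text
clock: 36.45
eef_pos: [0.603, 0.2542, 0.1487]
tool_rot: [0.0, 1.0, 0.0, 0.0]
ft_force: [0.2, 0.3, -0.9]
grip_width: 0.0468
grasp_force: 0.0
```

```bash
python3 - <<'E'
from h import *
T=T_tool(); im=snap('wrist','w13.png'); print(T[:3,3].round(4),bot.get_obs()['grip_width'])
hsv=cv2.cvtColor(im,cv2.COLOR_RGB2HSV); V=im.max(2); S=hsv[...,1]; H=hsv[...,0]
bl=(S>40)&(H>85)&(H<110)&(V>80)
r=w2pix('wrist',[.630,.256,.064],T); print(r,circ(bl,'wrist',.064,T,r,80))
s=snap('scene','s13.png')
cv2.imwrite('pics/c13.png',np.hstack([cv2.resize(im[60:340,110:390],(400,400)),cv2.resize(s[225:305,310:390],(390,400),interpolation=2)])[:,:,::-1])
E
```

```text
[0.603  0.2542 0.1487] 0.047003369961624006
[256.70204506 229.84264732] [628.5 253.5  27.3  30.1]
```

View pics/c13.png

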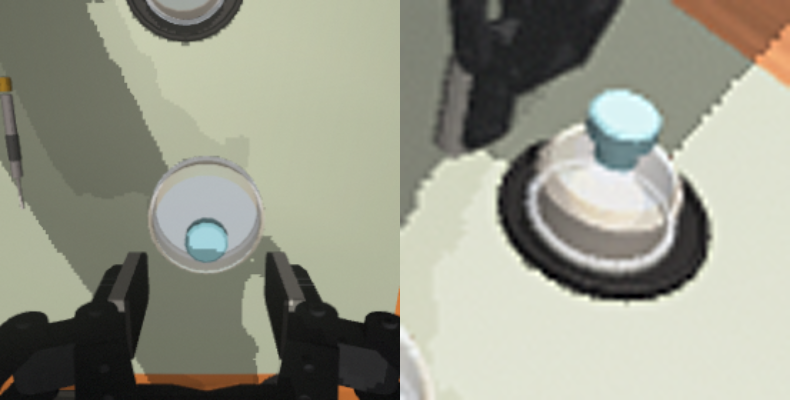

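The small cover sits level inside its rim. The big knob is at (628.5,253.5). Grasping it.

{"op": "send_rows", "data": {
  "motion": "-0.1 -1.5 -0.05 2 0; -0.1 -2.5 -0.05 4 0; -0.1 -2.5 -0.05 7 0; -0.1 -2.5 -0.05 9.5 0; -0.1 -2.5 -0.05 10.1 0"
}}

```text
clock: 37.05
eef_pos: [0.6259, 0.2526, 0.0433]
tool_rot: [0.0, 1.0, -0.001, -0.003]
ft_force: [0.3, -0.8, 0.1]
grip_width: 0.047
grasp_force: 0.0
```

{"op": "send_rows", "data": {
  "motion": "-0.1 0 0 0 0; -0.1 0 0 0 0; -0.1 0 0 0 0; -0.1 0 0 0 0; -0.1 0 0 0 0"
}}

```text
clock: 37.55
eef_pos: [0.629, 0.2539, 0.0484]
tool_rot: [0.0, 1.0, 0.0, 0.001]
ft_force: [0.1, 0.7, 0.1]
grip_width: 0.0468
grasp_force: 0.0
```

{"op": "send_rows", "data": {
  "motion": "0.1 0 0 0 0; 0.3 0 0 0 0; 0.6 0 0 0 0; 0.6 0 0 0 0; 0.6 0 0 0 0"
}}

```text
clock: 38.05
eef_pos: [0.6287, 0.2538, 0.0477]
tool_rot: [0.0, 1.0, 0.0, 0.0]
ft_force: [-0.9, -0.2, 4.2]
grip_width: 0.0256
grasp_force: 59.0
```

{"op": "send_rows", "data": {
  "motion": "0.6 0 0 -1 0; 0.6 0 0 -2.5 0; 0.6 0 0 -4 0; 0.6 0 0 -5.5 0; 0.6 0 0 -5.5 0"
}}

```text
clock: 38.55
eef_pos: [0.63, 0.2542, 0.105]
tool_rot: [0.0, 1.0, 0.001, 0.002]
ft_force: [0.9, 0.4, -0.6]
grip_width: 0.0252
grasp_force: 59.0
```

{"op": "send_rows", "data": {
  "motion": "0.6 0 -3 0 0; 0.6 0.2 -7 0 0; 0.6 0.4 -11 0 0; 0.6 0.6 -15 0 0; 0.6 0.8 -19 0 0"
}}

```text
clock: 39.05
eef_pos: [0.6195, 0.0622, 0.1012]
tool_rot: [0.0, 1.0, -0.0, -0.001]
ft_force: [-0.0, -0.9, -0.6]
grip_width: 0.0253
grasp_force: 59.1
```

{"op": "send_rows", "data": {
  "motion": "0.6 0 -3 0 0; 0.6 0 -5.1 0 0; 0.6 0 -5.1 0 0; 0.6 0 -5.1 0 0; 0.6 0 -5.1 0 0"
}}

```text
clock: 39.55
eef_pos: [0.62, 0.0135, 0.1017]
tool_rot: [-0.0, 1.0, 0.0, -0.0]
ft_force: [-0.6, -0.1, -1.3]
grip_width: 0.0251
grasp_force: 59.1
```

{"op": "send_rows", "data": {
  "motion": "0.6 0 0 0 0; 0.6 0 0 0 0; 0.6 0 0 0 0; 0.6 0 0 0 0; 0.6 0 0 0 0"
}}

```text
clock: 40.05
eef_pos: [0.6203, 0.0129, 0.1022]
tool_rot: [0.0, 1.0, -0.0, 0.0]
ft_force: [-0.8, -0.2, -0.5]
grip_width: 0.0255
grasp_force: 59.1
```

```bash
python3 - <<'E'
from h import *
T=T_tool(); im=snap('wrist','w14.png'); print(T[:3,3].round(4),bot.get_obs()['grip_width'])
a=np.linspace(0,6.283,60)
def pr(n,c,rad,z):
    P=w2pix('wrist',np.c_[c[0]+rad*np.cos(a),c[1]+rad*np.sin(a),0*a+z],T); print(n,(P.min(0)-[120,60]).round(1)*2,(P.max(0)-[120,60]).round(1)*2)
pr('rim',(.6205,.0127),.057,.007); pr('mov',(.6205,.0127),.025,.021); pr('cov edge',T[:2,3],.043,T[2,3]-.0477)
cv2.imwrite('pics/c14.png',cv2.resize(im[60:340,120:400],None,fx=2,fy=2)[:,:,::-1])
E
```

```text
[0.6203 0.0129 0.1022] 0.024989117999213033
rim [144.8 149.8] [393.4 387.4]
mov [211.6 230. ] [326.8 339.2]
cov edge [155.2 200.6] [384.4 414.6]
```

View pics/c14.png

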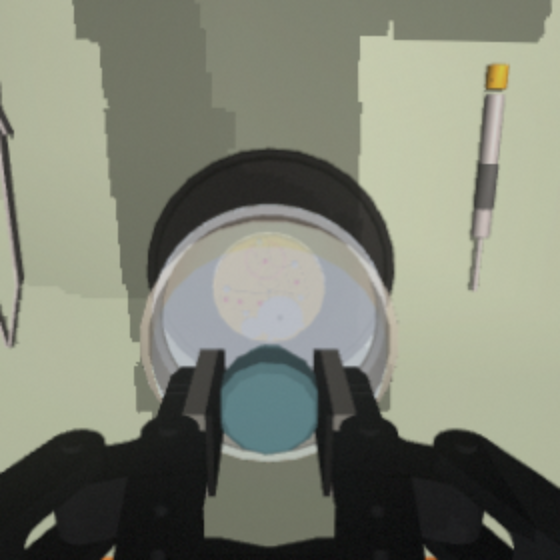

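The cover is level and centred: rim 147–395, cover 142–398, movement 213–326. Lowering and releasing.

{"op": "send_rows", "data": {
  "motion": "0.6 0 0 1.5 0; 0.6 0 0 3 0; 0.6 0 0 4.2 0; 0.6 0 0 4.8 0; 0.6 0 0 4.9 0"
}}

```text
clock: 40.6
eef_pos: [0.6196, 0.0126, 0.0521]
tool_rot: [0.0, 1.0, -0.0, -0.001]
ft_force: [-0.0, -1.2, -1.4]
grip_width: 0.0253
grasp_force: 59.1
```

{"op": "send_rows", "data": {
  "motion": "0.6 0 0 0 0; 0.6 0 0 0 0; 0.6 0 0 0 0; 0.6 0 0 0.1 0; 0.6 0 0 0.15 0"
}}

```text
clock: 41.1
eef_pos: [0.6205, 0.0126, 0.052]
tool_rot: [0.0, 1.0, -0.0, 0.0]
ft_force: [-1.2, 0.3, -0.8]
grip_width: 0.0251
grasp_force: 59.1
```

{"op": "send_rows", "data": {
  "motion": "0.6 0 0 0 0; 0.6 0 0 0 0; 0.6 0 0 0 0; 0.6 0 0 0 0"
}}

```text
clock: 41.5
eef_pos: [0.6203, 0.0126, 0.0517]
tool_rot: [0.0, 1.0, -0.0, -0.0]
ft_force: [-0.2, -0.3, -0.0]
grip_width: 0.0254
grasp_force: 59.1
```

{"op": "send_rows", "data": {
  "motion": "0.6 0 0 0.05 0; 0.4 0 0 0.05 0; 0.2 0 0 0.05 0; -0.1 0 0 0.05 0; -0.1 0 0 0 0"
}}

```text
clock: 42.0
eef_pos: [0.6203, 0.0126, 0.0515]
tool_rot: [0.0, 1.0, -0.0, -0.0]
ft_force: [-0.5, 0.2, -0.9]
grip_width: 0.0471
grasp_force: 0.0
```

{"op": "send_rows", "data": {
  "motion": "-0.1 0 0 0 0; -0.1 0 0 -2 0; -0.1 0 0 -5 0; -0.1 0 0 -9 0; -0.1 0 0 -13 0"
}}

```text
clock: 42.5
eef_pos: [0.6198, 0.0126, 0.1825]
tool_rot: [0.0, 1.0, -0.0, -0.001]
ft_force: [0.7, 0.4, 0.0]
grip_width: 0.0467
grasp_force: 0.0
```

{"op": "send_rows", "data": {
  "motion": "-0.1 4 0 -2 0; -0.1 8 0 -3 0; -0.1 12 0 -3 0; -0.1 16 0 -3 0; -0.1 16 0 -3 0"
}}

```text
clock: 43.0
eef_pos: [0.454, 0.0127, 0.211]
tool_rot: [0.0, 1.0, -0.0, -0.003]
ft_force: [0.8, -0.4, -0.1]
grip_width: 0.047
grasp_force: 0.0
```

{"op": "send_rows", "data": {
  "motion": "-0.1 0 0 0 0; -0.1 0 0 0 0; -0.1 0 0 0 0; -0.1 0 0 0 0; -0.1 0 0 0 0"
}}

```text
clock: 43.5
eef_pos: [0.4609, 0.0127, 0.2114]
tool_rot: [0.0, 1.0, -0.0, -0.0]
ft_force: [-0.5, 0.7, 0.4]
grip_width: 0.047
grasp_force: 0.0
```

```bash
python3 - <<'E'
from h import *
s=snap('scene','s15.png'); d=snap('side','d15.png')
c=lambda m,x,y,w:cv2.resize(m[y-w:y+w,x-w:x+w],(290,290),interpolation=2)
cv2.imwrite('pics/c15.png',np.vstack([np.hstack([c(s,230,228,38),c(s,352,262,38)]),np.hstack([c(d,284,192,36),c(d,210,146,30)])])[:,:,::-1])
print(bot.get_obs()['eef_pos'])
E
```

```text
[0.46060055 0.012723   0.21142195]
```

View pics/c15.png

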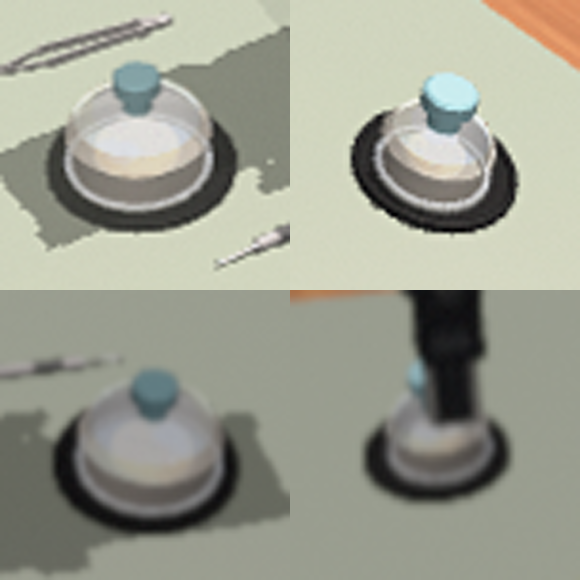

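Both covers sit level and centred inside their rims in both cameras, and the arm is clear. Handing in.

```bash
python3 -c "
from workcell import workorder
print(workorder.job_done())"
```

```text
the job is handed in; nothing more can be done
None
```

I swapped the two movements by way of the cushion, and both covers looked level inside their trays' rims in the last pictures; the job is handed in, but no verdict was returned.

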